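Shorten the long brush's telescopic handle by one hole

ROBOT

A 6-joint arm with a two-finger parallel gripper is mounted at the origin on the work surface. World frame = base frame: x ahead of the robot, y to its left, z up, the work surface at z = 0. Lengths are in mm, angles in rad, forces in N, time in s.
With the tool pointing down it reaches from about 275 to 725 mm from the base axis. Payload 15.9 kg.
Tool frame: the origin (TCP) lies between the finger pads; the fingertips stand 8 mm ahead of it and the grasp point (between the pads) lies 11 mm behind it; z points along the fingers, y is the line along which they close (so a half turn about z gives the same grasp; the last joint's range is limited). The gripper opens to 85 mm and grips with 20 to 120 N. Pads are 22 mm wide; open, the fingers measure 114 mm over their backs; the gripper's body (76 mm by 85 mm) begins 54 mm behind the grasp point. The pads swing forward as they close: fully open they stand 13 mm farther back than shut.
Start: joints at [1.314, 0.213, -0.034, 1.323, 0, 1.571], TCP at [126.988, 483.59, 202.006] pointing down, gripper open.
Joint ranges: [-2.98, 2.98], [-0.74, 1.72], [-1.14, 1.35], [-2.1, 2.04], [-1.57, 1.44], [-3.14, 3.14]. Speed limits (rad/s): [1.89, 1.89, 2.39, 2.57, 3.14, 3.14].

INTERFACE

Orientations are given as a rotation vector (axis times angle).
In Python, from rig import arm gives the robot as it stands. The module is installed in compiled form; this text tells all that it offers.
- The arm moves only by the tool send_rows, never from a script. Its argument "targets" is a list of rows, each a list of 7 numbers: the shift along the world's x, y, z in mm, then the turn, a rotation vector about the world's x, y, z in rad, then the finger opening in mm, from 0 to 85.4. A call has 1 to 5 rows; each row shifts and turns the commanded pose from where the row before left it; what a row does not reach is not made up. A row lasts 1/10 s, in which the tool goes at most 50 mm and 8.59 degrees, less where a joint would pass 70% of its speed; a pose out of reach is approached as far as the arm can. A call with a gripper value outside its range is refused whole. The fingers move at their own pace and stop on an object; the grip force is fixed at half the most. Time passes only in rows, so rows that do not move let the fingers close. It gives the time, the measured TCP pose, the force, the opening and the grip force at its end, in the units of the state.
- arm.read_state(): the state, without advancing time (a new reading comes with each control period).
- arm.get_image(name): name is "scene" or "side" or "wrist"; returns a dict with "img" (384x512x3 uint8, blue, green, red), "mtx" (3x3 intrinsics, pixels), "world_from_camera" (4x4, takes a point from camera to world coordinates). Camera axes: x right, y down, z forward; pixel columns grow to the right and rows downward; lengths in mm; the calibration is good to about 2 mm. The wrist camera is an equidistant fisheye: a pixel r from the principal point sees the ray r / f radians off the axis. A picture is of the moment at which its call begins. There is no depth.
- arm.finish_job(): hands the job in; it is judged then, once.
Trained networks look in a picture, given as the dict that the camera call returned (one of the last four; its "shot" number tells which), for a name from the list of things; names that differ only in an ending like _2 or _b are one class to them, and where a whole thing is asked for, a point or a joint stands for the part that bears it (a point fixed in the world has none). Each returns a list of dicts, best first, with "confidence" (0 to 1); they miss things now and then, are a little off and sometimes report something else, mostly with a low value. They report only what shows in the picture. A call takes as long as a camera call.
- arm.recognise(query, picture): "point" ([x, y, z] in mm, in world coordinates, good to about 4 mm: the middle of the surface that is visible of it).
- arm.trace(query, picture): "region" (384x512 bool, what is visible of it).
- arm.mark_of(query, picture): "point" ([x, y, z] in mm, in world coordinates, good to about 4 mm: a listed point, or the origin of a listed thing).
The state is a dict: "time": time; "joints": joint angles; "qd": joint speeds; "tau": joint torques, N m; "tool_pos": TCP position; "tcp_rot": TCP orientation; "ft_force": force on the tool from outside, world axes, zero at the start; "wrist_torque": the same for the moment, N m; "gripper_width": opening from 0.0 (shut) to 1.0 (fully open); "finger_force": force on a finger pad.
Only numpy, scipy, OpenCV 4.12 (cv2) and the standard library are available. Lean on these libraries where they do the work, as an engineer would, in place of code of your own. Each camera call takes 0.05 s, during which the arm holds its last target. There are 200 camera calls.

TASK

The long narrow brush is too long for the cupboard: shorten its telescopic handle by one hole. Press the button on its collar to free the inner tube, then push the tube in by its end cap until it clicks home in the next hole with the button back up; leave the round brush's handle as it is.

Things in the scene. Friction and masses are not known exactly. Their poses are not given: they have to be found in the camera images.
- brush_tube (a joint): How far the steel inner tube of the long narrow brush (oblong wooden head 170 x 46 mm) is pushed into its fixed level outer tube, m: 0 to 0.002 in its first hole (start), 0.040 in the next, 2 mm play, locked both ways. Pressing the button frees it: a light spring draws it in to about 0.02; the button then stays down. Push it on slowly, with about 3 to 6 N; it clicks and locks in the next hole.
- brush_button (a point): Centre of the top of the round grey push button (24 mm across) on the collar of the long narrow brush's handle. Faces straight up, at z = 0.090 when up, 10 mm proud of the collar. It moves straight down 7 mm, frees the tube after about 5 mm and takes 3 to 5 N. It does not slide with the tube. The point's y axis is level, along the handle towards the brush head: the way the tube goes in.
- brush_cap (a point): Centre of the flat upright outer face of the round grey end cap (36 mm across, 16 mm long) on the free end of the long narrow brush's inner tube, at z = 0.057; the 12 mm thick board lies 45 mm below it. At the start 141 mm from the button along the handle; it moves with the tube, and there is free room beyond it. The point's y axis is level and points to the button: the way to push.
- scrub_tube (a joint): The same for the second, otherwise equal handle, the one with the round wooden head (90 mm across), which lies alongside about 180 mm away: leave it in its first hole, at 0 to 0.002.

How it is judged (in metres and radians):
On the way:
1. the long brush's tube has been freed from its first hole by the button and has drawn in (value of joint brush_tube above 0.008 m and height (world z) of brush_button below 0.0875 m), for 0.1 s.
At the end, for the whole second after the job is handed in: The long narrow brush's tube rests in its next hole (pushed in 40 mm, within 4 mm) with its button back up (within 2 mm of its top position), and the round brush's tube is still in its first hole (within 6 mm) (value of joint brush_tube between 0.036 and 0.044 m and velocity of joint brush_tube between -0.005 and 0.005 m/s and height (world z) of brush_button above 0.088 m and value of joint scrub_tube below 0.006 m); the robot touches nothing.
It fails at once if the round brush's tube is let out of its first hole (value of joint scrub_tube above 0.008 m).
It also fails if it takes over 38 s, if anything falls off the work surface, if the arm or the gripper's body presses on something with over 40 N, if the wrist force passes 120 N, or if a joint passes its speed limit or range.

## Working session

There is one attempt and no reset: what is moved stays moved. The work goes in short steps, Python scripts to look and compute and a tool call to move; the robot and the scene stay as the last step left them, time stands still between calls to the robot, and variables do not carry over. Pictures are saved under pics/ and viewed, at most 10 in all, crops included, and the job is handed in when it is done.

Besides the shell and the picture viewer there is one more tool, called by a JSON object that holds its "fn" and its "kwargs", one argument or row to a line. send_rows: Moves the arm, as the interface text tells. Its arguments: {"type":"object","properties":{"targets":{"type":"array"}},"required":["targets"]}

```bash
mkdir -p pics
python3 - <<'E'
from rig import arm
import cv2,numpy as np
s=arm.read_state();print({k:np.round(v,3) for k,v in s.items()})
ims=[]
for n in("scene","side"):
    p=arm.get_image(n);ims.append(p["img"].copy())
    for q in("brush_button","brush_cap"):
        for r in arm.mark_of(q,p)[:3]:print(n,q,np.round(r["point"],1),round(r["confidence"],2))
    for q in("brush_tube","scrub_tube"):
        for r in arm.recognise(q,p)[:2]:print(n,q,np.round(r["point"],1),round(r["confidence"],2))
cv2.imwrite("pics/a.png",cv2.resize(np.vstack(ims),(400,600)) if 0 else ims[0]);cv2.imwrite("pics/b.png",ims[1])
E
```

```text
{'time': np.float64(0.0), 'joints': array([ 1.314,  0.213, -0.035,  1.323,  0.   ,  1.571]), 'qd': array([ 0.001,  0.001, -0.001, -0.001,  0.001,  0.001]), 'tau': array([-4.0000e-03, -6.8617e+01,  4.8712e+01,  1.7000e-02, -0.0000e+00,
        0.0000e+00]), 'tool_pos': array([126.872, 483.256, 201.524]), 'tcp_rot': array([-4.020e-01, -3.116e+00,  2.000e-03]), 'ft_force': array([-0.673,  0.66 ,  0.934]), 'wrist_torque': array([-0.038, -0.038,  0.01 ]), 'finger_force': np.float64(0.0), 'gripper_width': np.float64(1.003)}
scene brush_button [490.8  36.3  88.2] 0.68
scene brush_cap [484.6 -99.5  58.7] 0.7
scene brush_tube [495.1 -55.9  67.8] 0.75
scene scrub_tube [667.2 -72.5  67.7] 0.69
side brush_button [488.5  32.7  90.1] 0.63
side brush_cap [ 482.8 -102.    57.9] 0.57
side brush_tube [486.7 -80.9  67.2] 0.85
side scrub_tube [656.9 -81.9  66.6] 0.68
```

View pics/a.png

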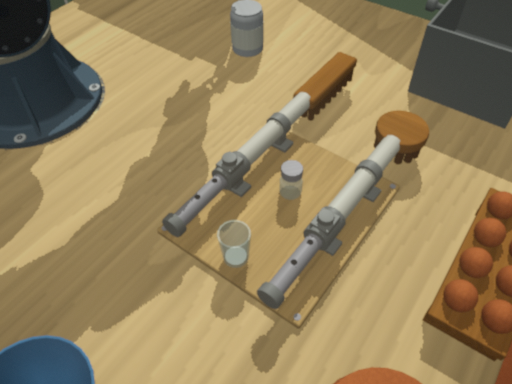

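View pics/b.png

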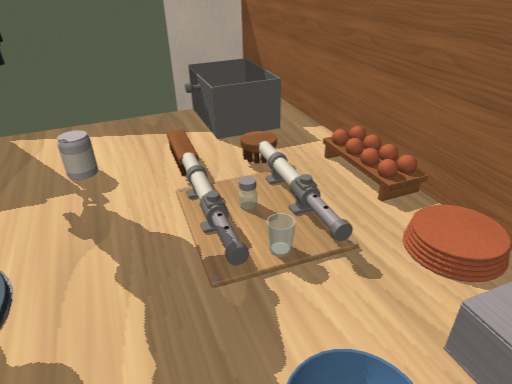

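Scene: the long brush is the one nearest the robot, with its button at about (235,158) and its cap at (173,224). The side view shows its cap at (237,250). The glass and the small jar sit between the two handles. The network points agree with this, so I'm moving over the button with the fingers shut.

{"fn": "send_rows", "kwargs": {
  "targets": [
    [30, -37, 0, 0, 0, 0.07, 0],
    [30, -37, 0, 0, 0, 0.07, 0],
    [30, -37, 0, 0, 0, 0.07, 0],
    [30, -37, 0, 0, 0, 0, 0],
    [30, -37, 0, 0, 0, 0, 0]
  ]
}}

```text
time: 1.0
tool_pos: [277.7, 297.0, 202.2]
tcp_rot: [0.072, 3.14, 0.001]
ft_force: [1.6, -0.0, 0.6]
gripper_width: 0.145
finger_force: 0.0
```

{"fn": "send_rows", "kwargs": {
  "targets": [
    [30, -37, 0, 0, 0, 0, 0],
    [30, -37, 0, 0, 0, 0, 0],
    [30, -37, 0, 0, 0, 0, 0],
    [30, -37, 0, 0, 0, 0, 0],
    [30, -37, 0, 0, 0, 0, 0]
  ]
}}

```text
time: 1.5
tool_pos: [428.0, 111.7, 202.3]
tcp_rot: [0.074, 3.14, 0.0]
ft_force: [1.0, 0.8, 0.4]
gripper_width: 0.0
finger_force: 0.0
```

{"fn": "send_rows", "kwargs": {
  "targets": [
    [30, -37, 0, 0, 0, 0, 0],
    [20, -30, 0, 0, 0, 0, 0],
    [0, 0, 0, 0, 0, 0, 0]
  ]
}}

```text
time: 1.8
tool_pos: [478.8, 43.4, 201.6]
tcp_rot: [-0.08, -3.141, 0.001]
ft_force: [-1.8, -0.1, -0.2]
gripper_width: -0.0
finger_force: 0.0
```

```bash
cat > look.py <<'E'
from rig import arm
import cv2,numpy as np,sys
from scipy.spatial.transform import Rotation as R
def look(cam,qs,name=None):
    p=arm.get_image(cam)
    for q in qs:
        for r in arm.mark_of(q,p)[:2]:print(cam,q,np.round(r["point"],1),round(r["confidence"],2))
    if name: cv2.imwrite("pics/"+name,p["img"])
    return p
def state():
    s=arm.read_state();print(round(float(s["time"]),2),np.round(s["tool_pos"],1),"ytool",np.round(R.from_rotvec(s["tcp_rot"]).as_matrix()[:,1:].T,3).tolist(),np.round(s["ft_force"],1),s["gripper_width"])
E
python3 - <<'E'
from look import *
state(); look("wrist",["brush_button","brush_cap"],"w1.png");look("scene",["brush_button","brush_cap"]);state()
E
```

```text
1.8 [478.8  43.4 201.6] ytool [[0.051, 0.999, -0.001], [-0.0, -0.001, -1.0]] [-1.8 -0.1 -0.2] -0.0001435358687622447
wrist brush_button [484.5  38.3  87.4] 0.86
wrist brush_cap [482.1 -99.7  55.7] 0.57
scene brush_button [487.5  40.7  91.1] 0.64
scene brush_cap [481.8 -98.7  57.2] 0.81
2.1 [476.5  47.4 202.2] ytool [[0.045, 0.999, 0.0], [0.0, 0.0, -1.0]] [ 0.3 -0.9  0.9] 0.005309138717162643
```

View pics/w1.png

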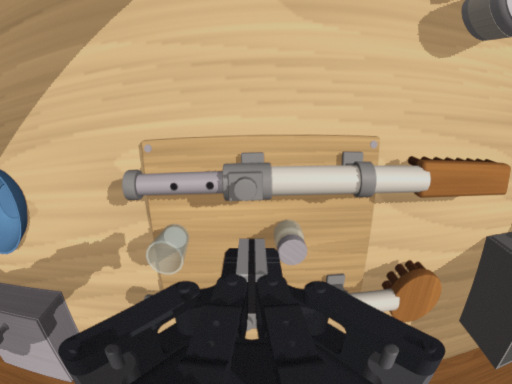

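Wrist view: the button is at about (246,181), the cap's outer face at (125,185), and the handle runs level to the head at (500,178). I'll turn those pixels into rays and compare them with the network points.

Run:
```python
from look import *
p=arm.get_image("wrist");K=p["mtx"];T=p["world_from_camera"]
def ray(u,v,z):
    d=np.array([(u-K[0,2])/K[0,0],(v-K[1,2])/K[1,1]]);r=np.hypot(*d)
    w=T[:3,:3]@np.r_[d/r*np.sin(r),np.cos(r)];o=T[:3,3];return (o+w*(z-o[2])/w[2]).round(1)
print("button",ray(246,181,90),"cap",ray(125,185,57),"outer tube",ray(340,180,57),ray(425,179,57))
m=[r for r in arm.trace("brush_button",p)][:2]
for r in m:
    v,u=np.nonzero(r["region"]);print(r["confidence"],len(u),u.min(),u.max(),v.min(),v.max(),u.mean(),v.mean())
state()
im=p["img"][140:230,100:300];cv2.imwrite("pics/w2.png",cv2.resize(im,None,fx=4,fy=4,interpolation=2))
```

```text
button [476.3  42.8  90. ] cap [ 482.7 -102.    57. ] outer tube [488.6 148.7  57. ] [490.9 264.5  57. ]
2.2 [476.7  47.4 202.2] ytool [[0.045, 0.999, 0.0], [0.0, 0.0, -1.0]] [-0.2 -0.  -0.4] 0.0017244623337553848
```

View pics/w2.png

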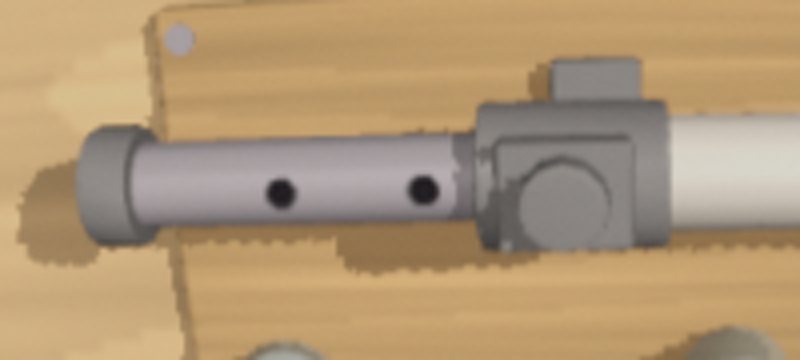

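The crop shows the button top's centre at full-frame (241,191) and the cap's outer face at (120,186).

Run:
```python
from look import *
p=arm.get_image("wrist");K=p["mtx"];T=p["world_from_camera"]
def ray(u,v,z):
    d=np.array([(u-K[0,2])/K[0,0],(v-K[1,2])/K[1,1]]);r=np.hypot(*d)
    w=T[:3,:3]@np.r_[d/r*np.sin(r),np.cos(r)];o=T[:3,3];return (o+w*(z-o[2])/w[2]).round(1)
print("button",ray(241,191,90),"edges",ray(230,191,90),ray(252.5,191,90),"cap",ray(120,186,57),ray(121,171.5,57),ray(121,200.5,57),"holes",ray(170.2,188.5,69),ray(206,187.3,69),"cam",T[:3,3])
state()
```

```text
button [486.6  37.1  90. ] edges [486.1  26.   90. ] [487.1  48.6  90. ] cap [ 483.7 -109.    57. ] [ 466.2 -104.6   57. ] [ 501.9 -111.2   57. ] holes [486.6 -42.   69. ] [487.2  -1.6  69. ] cam [397.56566074  51.53506217 374.53586136]
2.25 [476.7  47.2 202.2] ytool [[0.046, 0.999, 0.0], [0.0, 0.0, -1.0]] [ 0.4  0.7 -0.5] 0.0016125510841539978
```

{"fn": "send_rows", "kwargs": {
  "targets": [
    [5, -5, -30, 0, 0, -0.01, 0],
    [5, -4, -30, 0, 0, -0.01, 0],
    [0, 0, -25, 0, 0, 0, 0],
    [0, 0, -10, 0, 0, 0, 0],
    [0, 0, 0, 0, 0, 0, 0]
  ]
}}

```text
time: 2.75
tool_pos: [486.1, 37.8, 106.3]
tcp_rot: [-0.104, -3.138, 0.0]
ft_force: [-0.4, 0.9, 0.4]
gripper_width: 0.001
finger_force: 0.0
```

Run:
```python
from look import *
state(); p=look("wrist",["brush_button"]);cv2.imwrite("pics/w3.png",p["img"][100:300,130:400])
state()
```

```text
2.75 [486.1  37.8 106.3] ytool [[0.066, 0.998, -0.0], [-0.002, -0.0, -1.0]] [-0.4  0.9  0.4] 0.001457113013828201
wrist brush_button [487.8  38.4  88.1] 0.96
2.85 [487.5  37.8 108.1] ytool [[0.066, 0.998, 0.0], [0.001, 0.0, -1.0]] [-0.1  0.4  0.7] 0.0027477929116382165
```

View pics/w3.png

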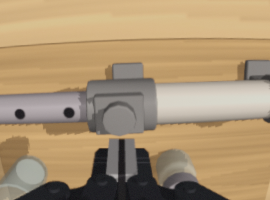

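The shut fingertips (about crop (122,145)) sit in line with the button (119,117), which matches the network point to within 1 mm. Pressing slowly.

{"fn": "send_rows", "kwargs": {
  "targets": [
    [0, 0, -5, 0, 0, 0.02, 0],
    [0, 0, -4, 0, 0, 0.02, 0],
    [0, 0, -2, 0, 0, 0, 0],
    [0, 0, -1, 0, 0, 0, 0],
    [0, 0, -1, 0, 0, 0, 0]
  ]
}}

```text
time: 3.35
tool_pos: [487.0, 37.6, 94.0]
tcp_rot: [0.042, 3.141, -0.0]
ft_force: [0.5, 0.0, 0.7]
gripper_width: 0.003
finger_force: 0.0
```

{"fn": "send_rows", "kwargs": {
  "targets": [
    [0, 0, -1, 0, 0, 0, 0],
    [0, 0, -1, 0, 0, 0, 0],
    [0, 0, 0, 0, 0, 0, 0]
  ]
}}

```text
time: 3.65
tool_pos: [486.9, 37.6, 91.9]
tcp_rot: [-0.042, -3.141, 0.0]
ft_force: [-0.9, 0.2, -0.7]
gripper_width: -0.001
finger_force: 0.0
```

Run:
```python
from look import *
state(); look("scene",["brush_cap","brush_button"]);look("wrist",["brush_cap","brush_button"]);state()
```

```text
3.65 [486.9  37.6  91.9] ytool [[0.027, 1.0, -0.0], [-0.0, -0.0, -1.0]] [-0.9  0.2 -0.7] -0.0013646852989842024
scene brush_cap [ 483.5 -101.3   55.8] 0.72
scene brush_button [487.9  36.7  87.5] 0.69
wrist brush_cap [ 481.6 -102.5   57.8] 0.59
wrist brush_button [486.7  39.3  87.9] 0.63
3.95 [487.   37.6  92. ] ytool [[0.027, 1.0, 0.0], [0.0, 0.0, -1.0]] [-0.4 -0.1  0.2] 0.0008031284384646852
```

{"fn": "send_rows", "kwargs": {
  "targets": [
    [0, 0, -1, 0, 0, 0, 0],
    [0, 0, -1, 0, 0, 0, 0]
  ]
}}

```text
time: 4.15
tool_pos: [487.0, 37.6, 90.0]
tcp_rot: [0.042, 3.141, 0.0]
ft_force: [0.1, 0.8, 0.0]
gripper_width: -0.005
finger_force: 0.0
```

Run:
```python
from look import *
p=look("side",["brush_cap","brush_button"]);cv2.imwrite("pics/s3.png",cv2.resize(p["img"][130:280,140:300],None,fx=3.5,fy=3.5));state()
```

```text
side brush_button [486.   34.7  91. ] 0.53
4.3 [486.9  37.6  89.9] ytool [[0.027, 1.0, -0.0], [-0.0, -0.0, -1.0]] [-0.3  0.5 -0.5] -5.879598327149629e-06
```

View pics/s3.png

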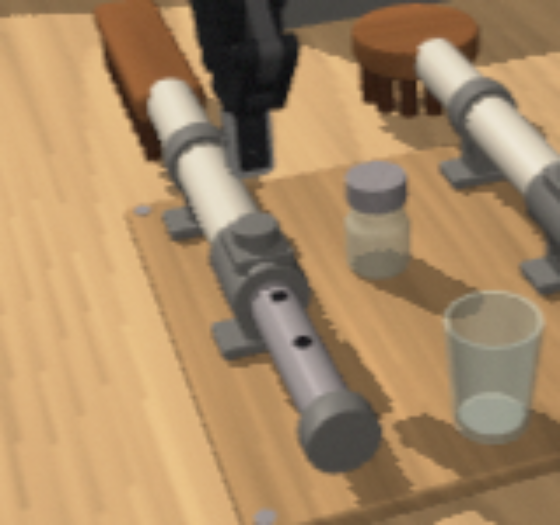

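The fingertips at crop (255,170) are still clear of the button at (253,232). I'll project both to find the gap.

Run:
```python
from look import *
for c in("side","scene"):
    p=arm.get_image(c);K=p["mtx"];W=np.linalg.inv(p["world_from_camera"])
    def pr(x):
        q=K@(W@np.r_[x,1])[:3];q=q[:2]/q[2];return q.round(1),((q-[140,130])*3.5).round(0)
    for n,x in dict(button=(487,38,90),tip=(487,37.6,82),tip105=(487,37.6,105),tip115=(487,37.6,115),back=(487,80,82),cap=(483.5,-103,57)).items():print(c,n,*pr(x))
    if c=="scene":cv2.imwrite("pics/c4.png",cv2.resize(p["img"][90:240,150:330],None,fx=3.5,fy=3.5))
```

```text
side button [212.6 193.4] [254. 222.]
side tip [213.1 197.3] [256. 236.]
side tip105 [212.  186.2] [252. 197.]
side tip115 [211.6 181.3] [251. 180.]
side back [206.5 186.2] [233. 197.]
side cap [238.8 256.8] [346. 444.]
scene button [230.1 156.5] [315.  93.]
scene tip [230.3 160.2] [316. 106.]
scene tip105 [229.4 149.8] [313.  69.]
scene tip115 [229.  145.1] [312.  53.]
scene back [246.2 144.4] [372.  50.]
scene cap [170.7 229.1] [108. 347.]
```

View pics/c4.png

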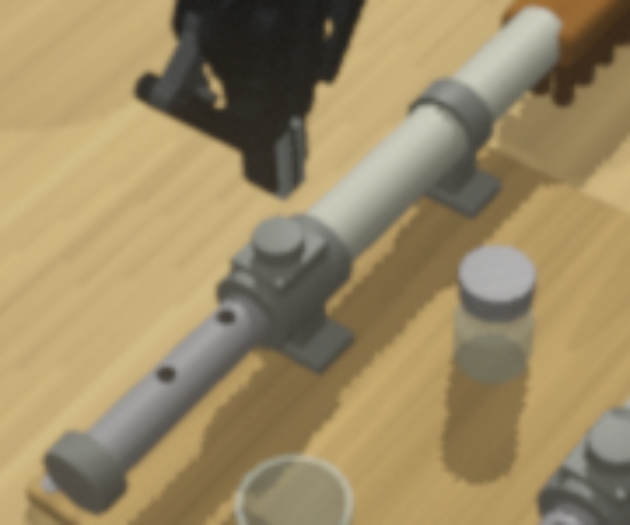

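Scene crop: the tip is at (278,189) and the button at (278,238), so the tip is about 30 mm higher than the reported pose implies. I'll triangulate the tip from both views.

Run:
```python
from look import *
P=[]
for c in("side","scene"):
    p=arm.get_image(c);P.append(p["mtx"]@np.linalg.inv(p["world_from_camera"])[:3])
f=lambda a,b,o1=(140,130),o2=(150,90):(lambda X:(X[:3]/X[3]).ravel().round(1))(cv2.triangulatePoints(P[0],P[1],np.array(a)/3.5+o1,np.array(b)/3.5+o2))
print("tip",f((254.,168.),(276.,188.)),"button",f((253.,232.),(278.,238.)))
s=arm.read_state();print(s["joints"],s["tool_pos"])
```

```text
tip [489.   35.1 121.8] button [485.4  37.9  85. ]
[ 7.70391789e-02  2.40100354e-01 -2.88395717e-01  1.04227125e+00
  7.92428384e-06  1.03859973e-01] [486.99874254  37.59512459  90.03504648]
```

{"fn": "send_rows", "kwargs": {
  "targets": [
    [0, 0, -8, 0, 0, 0, 0],
    [0, 0, -6, 0, 0, 0, 0],
    [0, 0, -4, 0, 0, 0, 0],
    [0, 0, -2, 0, 0, 0, 0]
  ]
}}

```text
time: 4.9
tool_pos: [486.6, 37.5, 69.3]
tcp_rot: [-0.042, -3.14, 0.0]
ft_force: [-0.1, -0.3, 0.6]
gripper_width: 0.0
finger_force: 0.0
```

Run:
```python
from look import *
state();a=arm.get_image("scene")["img"][90:240,150:330];b=arm.get_image("side")["img"][130:280,140:300]
cv2.imwrite("pics/c5.png",cv2.resize(np.hstack([a,b]),None,fx=2.3,fy=2.3))
```

```text
4.9 [486.6  37.5  69.3] ytool [[0.027, 1.0, -0.0], [-0.001, -0.0, -1.0]] [-0.1 -0.3  0.6] 0.0004120625433074401
```

View pics/c5.png

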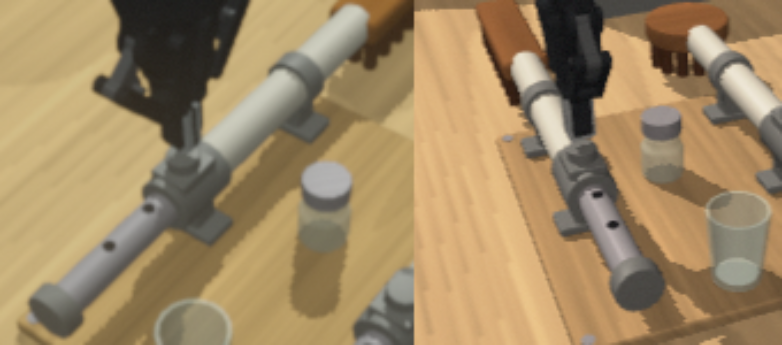

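The tip is now just above the button: scene crop (183,148) against (183,157), a gap of about 8 mm, and centred in both views. I'll go down in small steps and watch the force.

{"fn": "send_rows", "kwargs": {
  "targets": [
    [0, 0, -2, 0, 0, 0, 0],
    [0, 0, -2, 0, 0, 0, 0],
    [0, 0, -1, 0, 0, 0, 0],
    [0, 0, -1, 0, 0, 0, 0],
    [0, 0, -1, 0, 0, 0, 0]
  ]
}}

```text
time: 5.5
tool_pos: [487.0, 37.6, 63.0]
tcp_rot: [0.042, 3.141, 0.0]
ft_force: [-0.8, -0.5, -0.5]
gripper_width: 0.002
finger_force: 0.0
```

{"fn": "send_rows", "kwargs": {
  "targets": [
    [0, 0, -1, 0, 0, 0, 0],
    [0, 0, -1, 0, 0, 0, 0],
    [0, 0, -1, 0, 0, 0, 0]
  ]
}}

```text
time: 5.8
tool_pos: [487.1, 37.6, 60.1]
tcp_rot: [0.042, 3.141, -0.0]
ft_force: [-1.3, -0.2, 4.5]
gripper_width: -0.004
finger_force: 2.3
```

{"fn": "send_rows", "kwargs": {
  "targets": [
    [0, 0, -1, 0, 0, 0, 0],
    [0, 0, -1, 0, 0, 0, 0]
  ]
}}

```text
time: 6.0
tool_pos: [487.1, 37.5, 58.1]
tcp_rot: [0.042, 3.141, -0.0]
ft_force: [-0.6, -0.6, 3.8]
gripper_width: 0.003
finger_force: 2.0
```

{"fn": "send_rows", "kwargs": {
  "targets": [
    [0, 0, -1, 0, 0, 0, 0],
    [0, 0, -1, 0, 0, 0, 0]
  ]
}}

```text
time: 6.2
tool_pos: [487.0, 37.5, 56.0]
tcp_rot: [0.042, 3.141, -0.0]
ft_force: [-0.1, -1.5, 4.0]
gripper_width: 0.003
finger_force: 1.5
```

{"fn": "send_rows", "kwargs": {
  "targets": [
    [0, 0, -0.5, 0, 0, 0, 0],
    [0, 0, -0.5, 0, 0, 0, 0],
    [0, 0, 0, 0, 0, 0, 0]
  ]
}}

```text
time: 6.5
tool_pos: [487.0, 37.5, 55.0]
tcp_rot: [0.042, 3.141, -0.0]
ft_force: [0.8, -1.3, 3.3]
gripper_width: -0.003
finger_force: 1.6
```

Run:
```python
from look import *
state();look("scene",["brush_cap"]);look("side",["brush_cap"]);state()
```

```text
6.5 [487.   37.5  55. ] ytool [[0.027, 1.0, -0.0], [0.0, -0.0, -1.0]] [ 0.8 -1.3  3.3] -0.003480682629269494
scene brush_cap [485.8 -81.8  57.9] 0.61
side brush_cap [484.3 -85.6  59.8] 0.58
6.7 [487.   37.6  55. ] ytool [[0.027, 1.0, -0.0], [0.0, -0.0, -1.0]] [-0.2 -1.5  2.9] 0.001555035537674608
```

Freed: the cap is at y ≈ -83.5, drawn in about 20 mm, with 3 to 4 N on the button. The tip touched the button (z = 90) at a reported z of about 61, so tip z ≈ reported z + 29. I'll lift, pass beyond the cap and go down to tip z ≈ 48.

{"fn": "send_rows", "kwargs": {
  "targets": [
    [0, 0, 20, 0, 0, 0, 0],
    [0, 0, 40, 0, 0, 0, 0],
    [0, -40, 0, 0, 0, 0, 0],
    [-1, -45, 0, 0, 0, 0, 0],
    [-1, -45, 0, 0, 0, 0, 0]
  ]
}}

```text
time: 7.2
tool_pos: [484.9, -93.5, 115.2]
tcp_rot: [0.04, 3.141, 0.0]
ft_force: [1.2, -0.3, 0.2]
gripper_width: -0.0
finger_force: 0.0
```

{"fn": "send_rows", "kwargs": {
  "targets": [
    [-1, -40, 0, 0, 0, 0, 0],
    [0, 0, -30, 0, 0, 0, 0],
    [0, 0, -30, 0, 0, 0, 0],
    [0, 0, -20, 0, 0, 0, 0],
    [0, 0, 0, 0, 0, 0, 0]
  ]
}}

```text
time: 7.7
tool_pos: [481.9, -131.8, 32.6]
tcp_rot: [-0.042, -3.137, -0.002]
ft_force: [0.3, 0.1, 1.4]
gripper_width: -0.0
finger_force: 0.0
```

Run:
```python
from look import *
state();p=look("scene",["brush_cap","brush_button"]);a=p["img"][140:300,90:270];p=look("side",["brush_cap","brush_button"]);b=p["img"][150:310,170:330]
cv2.imwrite("pics/c6.png",cv2.resize(np.hstack([a,b]),None,fx=2.3,fy=2.3))
```

```text
7.7 [ 481.9 -131.8   32.6] ytool [[0.027, 1.0, 0.001], [-0.004, 0.001, -1.0]] [0.3 0.1 1.4] -0.00023185932918940697
scene brush_cap [484.4 -80.9  57.6] 0.77
scene brush_button [484.8  37.6  90.2] 0.56
side brush_cap [485.4 -86.9  58.2] 0.92
side brush_button [485.7  38.4  88.2] 0.48
```

View pics/c6.png

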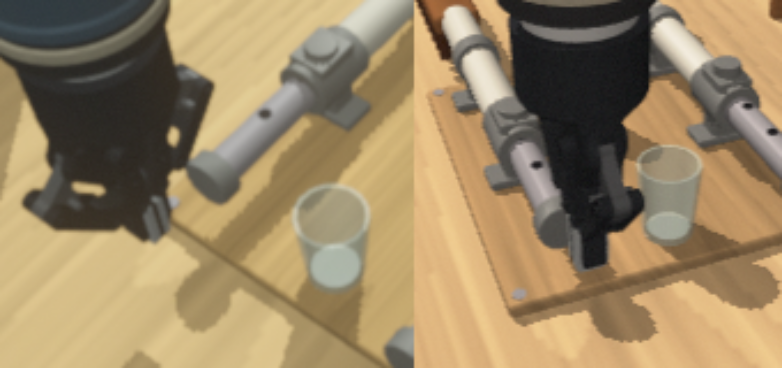

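Both views show the shut fingers beyond the cap: the tip is at scene crop (152,237) and side crop (590,267), with the cap face at scene (212,178). I'll triangulate the tip to check height and x.

Run:
```python
from look import *
P=[]
for c in("side","scene"):
    p=arm.get_image(c);P.append(p["mtx"]@np.linalg.inv(p["world_from_camera"])[:3])
X=cv2.triangulatePoints(P[0],P[1],np.array([(590.-414)/2.3+170,265/2.3+150]),np.array([152/2.3+90,237/2.3+140.]));print((X[:3]/X[3]).ravel());state()
```

```text
[ 485.68932468 -134.45099584   63.85611721]
8.1 [ 484.6 -132.5   35.8] ytool [[0.027, 1.0, -0.0], [0.001, -0.0, -1.0]] [ 0.7 -0.4 -0.2] -0.0009949281542492915
```

{"fn": "send_rows", "kwargs": {
  "targets": [
    [0, 0, -10, 0, 0, 0, 0],
    [0, 0, -7, 0, 0, 0, 0],
    [0, 10, 0, 0, 0, 0, 0],
    [0, 7, 0, 0, 0, 0, 0],
    [0, 3, 0, 0, 0, 0, 0]
  ]
}}

```text
time: 8.6
tool_pos: [484.0, -111.4, 18.1]
tcp_rot: [-0.041, -3.141, -0.0]
ft_force: [0.6, 0.2, 0.3]
gripper_width: -0.001
finger_force: 0.0
```

{"fn": "send_rows", "kwargs": {
  "targets": [
    [0, 2, 0, 0, 0, 0, 0],
    [0, 2, 0, 0, 0, 0, 0],
    [0, 2, 0, 0, 0, 0, 0]
  ]
}}

```text
time: 8.9
tool_pos: [484.1, -106.3, 18.1]
tcp_rot: [0.042, 3.141, -0.0]
ft_force: [0.5, -1.1, -0.3]
gripper_width: -0.003
finger_force: 0.0
```

{"fn": "send_rows", "kwargs": {
  "targets": [
    [0, 1.5, 0, 0, 0, 0, 0],
    [0, 1.5, 0, 0, 0, 0, 0],
    [0, 1.5, 0, 0, 0, 0, 0],
    [0, 1.5, 0, 0, 0, 0, 0]
  ]
}}

```text
time: 9.3
tool_pos: [484.0, -100.3, 18.0]
tcp_rot: [-0.042, -3.141, 0.0]
ft_force: [-0.4, 0.1, -0.9]
gripper_width: -0.001
finger_force: 0.0
```

{"fn": "send_rows", "kwargs": {
  "targets": [
    [0, 1.5, 0, 0, 0, 0, 0],
    [0, 1.5, 0, 0, 0, 0, 0],
    [0, 1.5, 0, 0, 0, 0, 0],
    [0, 1.5, 0, 0, 0, 0, 0]
  ]
}}

```text
time: 9.7
tool_pos: [484.1, -94.4, 18.0]
tcp_rot: [0.042, 3.141, -0.0]
ft_force: [0.1, -2.9, -0.3]
gripper_width: 0.003
finger_force: 1.2
```

Contact. Pushing on slowly.

{"fn": "send_rows", "kwargs": {
  "targets": [
    [0, 1, 0, 0, 0, 0, 0],
    [0, 1, 0, 0, 0, 0, 0],
    [0, 1, 0, 0, 0, 0, 0],
    [0, 1, 0, 0, 0, 0, 0],
    [0, 1, 0, 0, 0, 0, 0]
  ]
}}

```text
time: 10.2
tool_pos: [484.1, -89.4, 18.1]
tcp_rot: [0.042, 3.141, -0.0]
ft_force: [1.5, -2.0, -0.3]
gripper_width: -0.003
finger_force: 1.3
```

{"fn": "send_rows", "kwargs": {
  "targets": [
    [0, 1, 0, 0, 0, 0, 0],
    [0, 1, 0, 0, 0, 0, 0],
    [0, 1, 0, 0, 0, 0, 0],
    [0, 1, 0, 0, 0, 0, 0],
    [0, 1, 0, 0, 0, 0, 0]
  ]
}}

```text
time: 10.7
tool_pos: [484.1, -84.4, 18.1]
tcp_rot: [0.042, 3.141, -0.0]
ft_force: [2.2, -4.0, 0.0]
gripper_width: 0.001
finger_force: 1.7
```

{"fn": "send_rows", "kwargs": {
  "targets": [
    [0, 1, 0, 0, 0, 0, 0],
    [0, 1, 0, 0, 0, 0, 0],
    [0, 1, 0, 0, 0, 0, 0]
  ]
}}

```text
time: 11.0
tool_pos: [484.0, -81.3, 18.0]
tcp_rot: [0.042, 3.141, -0.0]
ft_force: [2.5, -3.3, 1.1]
gripper_width: -0.004
finger_force: 1.6
```

{"fn": "send_rows", "kwargs": {
  "targets": [
    [0, 1, 0, 0, 0, 0, 0],
    [0, 1, 0, 0, 0, 0, 0]
  ]
}}

```text
time: 11.2
tool_pos: [483.8, -79.2, 17.9]
tcp_rot: [-0.042, -3.141, -0.0]
ft_force: [1.2, -2.1, 0.9]
gripper_width: -0.007
finger_force: 1.2
```

Run:
```python
from look import *
state();look("side",["brush_cap","brush_button"]);look("scene",["brush_cap","brush_button"]);state()
```

```text
11.2 [483.8 -79.2  17.9] ytool [[0.027, 1.0, 0.0], [-0.0, 0.0, -1.0]] [ 1.2 -2.1  0.9] -0.006839917880046027
side brush_cap [486.2 -63.5  57.7] 0.51
side brush_button [485.8  34.3  91.1] 0.38
scene brush_cap [483.8 -59.7  55.8] 0.95
scene brush_button [489.   36.8  91.1] 0.7
11.5 [483.7 -79.2  17.9] ytool [[0.027, 1.0, 0.0], [-0.001, 0.0, -1.0]] [-0.5 -0.   0.1] -0.0015328240213293887
```

Cap ≈ -62 (40 mm travel would be about -63), button z ≈ 91, and the force has dropped to zero, so it probably clicked. I'll check with a slight push for the lock.

{"fn": "send_rows", "kwargs": {
  "targets": [
    [0, 1, 0, 0, 0, 0, 0],
    [0, 0.5, 0, 0, 0, 0, 0]
  ]
}}

```text
time: 11.7
tool_pos: [483.8, -78.0, 17.9]
tcp_rot: [-0.042, -3.141, 0.0]
ft_force: [-1.0, -2.7, 0.1]
gripper_width: 0.002
finger_force: 1.2
```

{"fn": "send_rows", "kwargs": {
  "targets": [
    [0, 0.5, 0, 0, 0, 0, 0],
    [0, 0.5, 0, 0, 0, 0, 0]
  ]
}}

```text
time: 11.9
tool_pos: [483.8, -77.2, 17.9]
tcp_rot: [-0.042, -3.141, 0.001]
ft_force: [-2.5, -7.2, -0.1]
gripper_width: -0.002
finger_force: 3.6
```

The force rises sharply to 7 N and the motion stops, so it's locked. I'll back off, rise clear and check.

{"fn": "send_rows", "kwargs": {
  "targets": [
    [0, -5, 0, 0, 0, 0, 0],
    [0, -20, 0, 0, 0, 0, 0],
    [0, -35, 0, 0, 0, 0, 0],
    [0, -20, 30, 0, 0, 0, 0],
    [0, 0, 45, 0, 0, 0, 0]
  ]
}}

```text
time: 12.4
tool_pos: [482.3, -158.5, 92.1]
tcp_rot: [-0.046, -3.137, -0.002]
ft_force: [0.8, 0.1, 0.6]
gripper_width: -0.002
finger_force: 0.0
```

{"fn": "send_rows", "kwargs": {
  "targets": [
    [0, -30, 40, 0, 0, 0, 0],
    [0, 0, 0, 0, 0, 0, 0],
    [0, 0, 0, 0, 0, 0, 0]
  ]
}}

```text
time: 12.7
tool_pos: [484.5, -187.6, 133.6]
tcp_rot: [0.044, 3.14, -0.0]
ft_force: [-0.5, 0.7, -0.6]
gripper_width: 0.0
finger_force: 0.0
```

Run:
```python
from look import *
state();p=look("scene",["brush_cap","brush_button"]);a=p["img"][120:310,150:350];p=look("side",["brush_cap","brush_button"]);b=p["img"][130:320,160:350]
cv2.imwrite("pics/c7.png",cv2.resize(np.hstack([a,b]),None,fx=2,fy=2,interpolation=2));state()
```

```text
12.7 [ 484.5 -187.6  133.6] ytool [[0.028, 1.0, -0.0], [0.002, -0.0, -1.0]] [-0.5  0.7 -0.6] 1.3278643765520691e-05
scene brush_cap [485.5 -61.3  56.3] 0.97
scene brush_button [487.5  37.   91. ] 0.49
side brush_cap [484.1 -64.3  56.9] 0.7
side brush_button [488.2  32.7  92. ] 0.43
13.0 [ 483.5 -186.3  132.2] ytool [[0.026, 1.0, 0.001], [-0.001, 0.001, -1.0]] [ 0.9 -0.2 -0. ] -0.002249112915721119
```

View pics/c7.png

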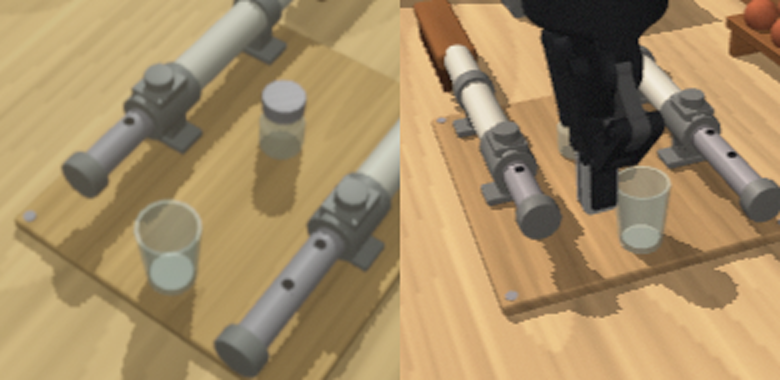

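The long brush's tube now shows one hole, its cap is at y ≈ -63 and its button (scene crop (159,77)) stands up like the round brush's at (353,190). The round brush still shows both holes. The robot touches nothing, so I'm handing in.

```bash
python3 -c "
from rig import arm
print(arm.finish_job())"
```

```text
the job is handed in; nothing more can be done
None
```

I shortened the long brush's handle by one hole: the tube is locked in its next hole with the button back up. The round brush's handle was left alone, and the job was handed in at about 13 s (no verdict was returned).

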